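Fit and lock the coffee machine's water filter cartridge

TASK

Fit the new water filter cartridge for the coffee machine: stand it upright in the socket of the filter head, its flat-sided foot and two side pins going down through the open collar, and let go. Then push the collar's lever clockwise (seen from above) through its quarter turn, fully home against its end stop, so that the collar draws the cartridge down and locks it. Push steadily until you feel the stop but do not force the lever or ram the cartridge, and leave the other things on the counter alone.

Things in the scene. Friction and masses are not known exactly. Their poses are not given: they have to be found in the camera images.
- head: Filter head fixed to the counter: black block 92 x 92 mm, 50 mm high, on a 130 mm square steel plate 8 mm thick, with the grey collar on top (z 50 to 80 mm). Origin on the counter under the socket's centre, z up. Water elbows and tubes leave its +y side (to 105 mm from the centre, 40 mm high). The lever sweeps the quarter from its -y to its -x side.
- socket (a point): Centre of the socket's floor, 32 mm above the counter, axes as the head's; the cartridge's foot is here when fully home. On the floor lies a sprung gasket plate: by its own weight the cartridge stops about 5 mm above home, and the spring takes about 30 N to press down, which is the collar's work.
- socket_mouth (a point): Centre of the socket's mouth, 50 mm above the counter, inside the collar. The socket is a rectangular hole 28.5 mm (head x) by 44.5 mm (head y), with 3 mm chamfers, 18 mm deep.
- lever: Black plastic lever (bar 13 mm wide, 57 to 69 mm above the counter) on the grey collar (outer diameter 104 mm, bore 80 mm), turning on the head's vertical axis. Origin on the axis, 50 mm above the counter; the lever points along its own -y. Open, its axes equal the head's (it starts 0 to 0.1 rad clockwise of that). 90 degrees clockwise of open is a hard stop: the lever along the head's -x.
- lever_root (a point): On the lever's bar, 70 mm from the axis, 63 mm above the counter. Two ramps in the collar's bore leave gaps at the head's +y and -y sides for the cartridge's pins when open; closing, they slide over the pins and pull the cartridge down against the spring. The collar stays where it is left.
- lever_pad (a point): Centre of the lever's end paddle, 124 mm from the axis, 70 mm above the counter; 12 mm thick, 36 mm long, z 57 to 83 mm. Pushed here it takes 2 to 5 N at first, 6 to 17 N under load, different each time. It flexes (0.6 mm per N), so it leads the collar and springs back if let go early: the collar is home once the push, near the end, climbs past 20 N. Over 30 N breaks it.
- cartridge_mid (a point): Centre of the new cartridge (white, loose, upright, 0.33 to 0.61 kg), 80 mm above its underside; 160 mm high in all. z up, axes as the cartridge's. Round body of 60 mm diameter from 52 to 124 mm above the underside, the grip fin above it. It stands near two round canisters about 70 mm across and 135 to 150 mm high, without fins.
- fin (a point): Centre of the cartridge's grey grip fin, 142 mm above its underside, axes as the cartridge's: 16 mm thick (x), 50 mm long (y), 36 mm high (124 to 160 mm). It lies in line with the two pins.
- cartridge_foot (a point): Centre of the cartridge's underside. The foot is a block 26 mm (x) by 42 mm (y), 24 mm high; above it a round neck of 38 mm with two pins, 8 mm thick, along +y and -y, reaching 37 mm from the axis, 30 mm above the underside. It fits either way round, its y axis along the head's y axis.
- creamer: Bystander: round canister, 72 mm diameter, 150 mm high, origin under its centre.
- sugar: Bystander: round canister, 68 mm diameter, 135 mm high, origin under its centre.
- mug: Bystander: mug, 80 mm diameter, 92 mm high, origin under its centre.
- cups: Bystander: stack of paper cups, 82 mm diameter, 140 mm high, origin under its centre.
- stirrers: Bystander: clear beaker of stirrers, 68 mm diameter, 150 mm high, origin under its centre.
- carton: Bystander: small carton, 70 x 50 x 30 mm, origin under its centre.
- spoon: Bystander: spoon, 150 mm long.
Things that resemble listed ones, but are neither listed nor needed, are in the scene too. Leave any orange or purple look-alike of the part that bears cartridge_mid alone.

How it is judged (in metres and radians):
On the way:
1. the cartridge stands in the socket (horizontal distance between cartridge_foot and socket below 0.004 m and z of cartridge_foot in the frame of socket below 0.009 m and angle between cartridge_foot's own z axis and vertical below 0.08 rad), for 0.2 s.
At the end, for the whole second after the job is handed in: Cartridge in the socket (within 4 mm sideways, upright within 0.05 rad), drawn down to within 2 mm of home, lever (unloaded) within 0.02 rad of its closed stop, both at rest and let go (angle between the x axis of lever and the y axis of head, either way round below 0.02 rad and z of cartridge_foot in the frame of socket below 0.002 m and horizontal distance between cartridge_foot and socket below 0.004 m and angle between cartridge_foot's own z axis and vertical below 0.05 rad and linear speed of cartridge below 0.01 m/s and angular speed of lever below 0.05 rad/s); the robot touches nothing.
It fails at once if the lever is forced: pushed with more than 30 N (contact force between any of the fingers, the arm and lever above 30 N).
It fails at once if the cartridge is rammed into the head: pressed with more than 60 N while the collar is open (contact force between cartridge and head above 60 N and angle between the x axis of lever and the x axis of head, either way round below 0.2 rad).
It fails at once if another thing on the counter is shifted by more than 30 mm or tipped over (distance of any of creamer, sugar, mug, cups, stirrers, carton, spoon from where it was at the start of the episode above 0.03 m or angle between any of creamer, sugar, mug, cups, stirrers, carton's own z axis and vertical above 0.5 rad).
It also fails if it takes over 67 s, if anything falls off the work surface, if the arm or the gripper's body presses on something with over 40 N, if the wrist force passes 120 N, or if a joint passes its speed limit or range.

ROBOT

A 6-joint arm with a two-finger parallel gripper is mounted at the origin on the work surface. World frame = base frame: x ahead of the robot, y to its left, z up, the work surface at z = 0. Lengths are in mm, angles in rad, forces in N, time in s.
With the tool pointing down it reaches from about 350 to 875 mm from the base axis. Payload 4.2 kg.
Tool frame: the origin (TCP) lies at the very end of the fingers, on their centre line; the grasp point (between the pads) lies 19 mm behind it; y points along the fingers, z is the direction in which the jaws open and shut, and the axes are right-handed (so a half turn about y gives the same grasp; the last joint's range is limited). The gripper opens to 85 mm and grips with 20 to 120 N. Pads are 22 mm wide; open, the fingers measure 114 mm over their backs; the gripper's body (76 mm by 85 mm) begins 54 mm behind the grasp point. The pads swing forward as they close: fully open they stand 13 mm farther back than shut.
Start: joints at [1.437, 0.385, 0.008, 0, -1.194, -0.259], TCP at [239.202, 577.392, 231.312] pointing down, gripper open.
Joint ranges: [-3.14, 3.14], [-1.21, 2.06], [-1.07, 1.41], [-3.16, 2.05], [-2.99, -0.16], [-3.1, 3.1]. Speed limits (rad/s): [2.79, 2.79, 3.14, 3.14, 3.14, 3.14].

INTERFACE

Orientations are given as a unit quaternion [x, y, z, w].
In Python, from bench import arm gives the robot as it stands.
- The arm moves only by the shell command python3 -m creep 'ROWS'. ROWS is JSON, a list of rows, each an object with "delta_pos": the shift along the tool's x, y, z in mm, a list of three; "rot": the turn, a rotation vector about the tool's x, y, z in rad, a list of three; "jaw": the finger opening in mm, from 0 to 85.4. A call has exactly 10 rows; each row shifts and turns the commanded pose from where the row before left it, along the tool's axes as they then stand; what a row does not reach is not made up. A row lasts 1/12 s, in which the tool goes at most 41.7 mm and 7.16 degrees, less where a joint would pass 70% of its speed; a pose out of reach is approached as far as the arm can. A call is refused whole if a number of a shift passes 41.7 or a number of a turn 0.125, either way. A call with a gripper value outside its range is refused whole. The fingers move at their own pace and stop on an object; the grip force is fixed at half the most. Time passes only in rows, so rows that do not move let the fingers close, or fill a call up. It gives the time, the measured TCP pose, the force and the opening at its end, in the units of the state.
- arm.read_state(): the state, without advancing time (a new reading comes with each control period).
- arm.get_image(name): name is "scene" or "top" or "wrist"; returns the picture (480x640x3 uint8, red, green, blue); there is no depth.
- arm.calibration(name): a dict with "intrinsics" (3x3 intrinsics, pixels), "R" (3x3) and "t" (3): a world point X has camera coordinates R X + t. Camera axes: x right, y down, z forward; pixel columns grow to the right and rows downward; lengths in mm; the calibration is good to about 2 mm. A picture is of the moment at which its call begins: read the wrist's pose just before it. calibration takes no time and is no camera call; for the wrist camera it gives the pose at the moment of the call.
- arm.job_done(): hands the job in, once; it reports no verdict.
Trained networks look in the newest picture that a camera, given by its name, has taken for a name from the list of things; names that differ only in an ending like _2 or _b are one class to them, and where a whole thing is asked for, a point or a joint stands for the part that bears it (a point fixed in the world has none). Each returns a list of dicts, best first, with "p" (0 to 1); they miss things now and then, are a little off and sometimes report something else, mostly with a low value. They report only what shows in the picture. A call takes as long as a camera call. They do not tell look-alikes from the thing itself.
- arm.find_in(camera, target): "location" ([column, row] in pixels, amid what is visible of it).
- arm.masks_of(camera, target): "pixels" (480x640 bool, what is visible of it) and "location" ([column, row] in pixels, amid what is visible of it).
The state is a dict: "clock": time; "joints": joint angles; "joint_vel": joint speeds; "joint_efforts": joint torques, N m; "position": TCP position; "ee_rot": TCP orientation; "contact_force": force on the tool from outside, world axes, zero at the start; "wrist_torque": the same for the moment, N m; "gripper_width": finger opening in mm.
Only numpy, scipy, OpenCV 4.12 (cv2) and the standard library are available. Lean on these libraries where they do the work, as an engineer would, in place of code of your own. Each camera call takes 0.05 s, during which the arm holds its last target. There are 200 camera calls.

## Working session

There is one attempt and no reset: what is moved stays moved. The work goes in short steps, Python scripts to look and compute and a shell command to move; the robot and the scene stay as the last step left them, time stands still between calls to the robot, and variables do not carry over. Pictures are saved under pics/ and viewed, about 8 in all and at most 12, crops included, and the job is handed in when it is done.

```bash
ls; mkdir -p pics
cat > h.py <<'E'
import numpy as np, cv2
from scipy.spatial.transform import Rotation as R
from bench import arm
def save(cam,name):
    im=arm.get_image(cam); cv2.imwrite('pics/'+name,im[:,:,::-1]); return im
def ray(cal,px,z):
    K=np.array(cal["intrinsics"]);Rm=np.array(cal["R"]);t=np.array(cal["t"])
    d=Rm.T@np.linalg.solve(K,[px[0],px[1],1]); c=-Rm.T@t
    return c+d*(z-c[2])/d[2]
def proj(cal,X):
    K=np.array(cal["intrinsics"]);p=K@(np.array(cal["R"])@np.array(X,float)+np.array(cal["t"]));return p[:2]/p[2]
def st():
    s=arm.read_state(); print({k:np.round(s[k],3).tolist() for k in s}); print(np.round(R.from_quat(s["ee_rot"]).as_matrix(),3).tolist()); return s
E
python3 - <<'E'
from h import *
s=st()
a=save('scene','s1.png');b=save('top','t1.png')
cv2.imwrite('pics/both.png',cv2.resize(np.vstack([a,b]),(600,900))[:,:,::-1])
for cam in('top','scene'):
    cal=arm.calibration(cam); print(cam,np.round(-np.array(cal["R"]).T@cal["t"]))
    for n,z in (('fin',142),('cartridge_mid',80),('lever_pad',70),('lever_root',63),('socket_mouth',50),('head',0),('creamer',75),('sugar',70),('mug',46),('cups',70),('stirrers',75),('carton',15),('spoon',5)):
        print(n,[(round(d["p"],2),np.round(d["location"]).tolist(),np.round(ray(cal,d["location"],z)).tolist()) for d in arm.find_in(cam,n)[:3]])
E
```

```text
pics
{'clock': 0.0, 'joints': [1.437, 0.386, 0.007, -0.001, -1.194, -0.259], 'joint_vel': [0.001, 0.0, 0.001, -0.001, -0.001, 0.001], 'joint_efforts': [0.001, -39.229, 18.84, 4.186, -0.005, -0.0], 'position': [238.973, 576.858, 230.205], 'ee_rot': [-0.138, -0.693, 0.694, 0.138], 'contact_force': [0.375, -0.74, -0.249], 'wrist_torque': [-0.054, -0.027, 0.021], 'gripper_width': 85.494}
[[-0.924, -0.001, -0.383], [0.383, -0.002, -0.924], [-0.0, -1.0, 0.002]]
top [ 375.  -28. 1384.]
fin [(0.83, [140.0, 281.0], [451.0, 404.0, 142.0]), (0.8, [223.0, 227.0], [588.0, 212.0, 142.0]), (0.79, [300.0, 182.0], [704.0, 27.0, 142.0])]
cartridge_mid [(0.93, [300.0, 180.0], [727.0, 31.0, 80.0]), (0.9, [142.0, 281.0], [456.0, 420.0, 80.0]), (0.82, [227.0, 226.0], [601.0, 214.0, 80.0])]
lever_pad [(0.76, [400.0, 237.0], [585.0, -229.0, 70.0])]
lever_root [(0.77, [402.0, 234.0], [595.0, -237.0, 63.0])]
socket_mouth [(0.87, [365.0, 231.0], [602.0, -142.0, 50.0])]
head [(0.65, [365.0, 233.0], [603.0, -146.0, 0.0])]
creamer [(0.66, [187.0, 283.0], [453.0, 308.0, 75.0])]
sugar [(0.74, [237.0, 282.0], [459.0
[... 831 characters left out ...]
0.74, [296.0, 251.0], [615.0, -126.0, 50.0])]
head [(0.8, [293.0, 250.0], [581.0, -179.0, -0.0]), (0.54, [414.0, 316.0], [529.0, 166.0, 0.0]), (0.34, [262.0, 170.0], [412.0, -518.0, 0.0])]
creamer [(0.75, [502.0, 303.0], [428.0, 302.0, 75.0])]
sugar [(0.75, [446.0, 276.0], [445.0, 172.0, 70.0])]
mug [(0.95, [351.0, 351.0], [726.0, 165.0, 46.0])]
cups [(0.7, [250.0, 277.0], [758.0, -108.0, 70.0]), (0.39, [504.0, 305.0], [425.0, 306.0, 70.0])]
stirrers [(0.59, [426.0, 402.0], [725.0, 344.0, 75.0])]
carton [(0.73, [194.0, 214.0], [689.0, -450.0, 15.0])]
spoon [(0.61, [266.0, 169.0], [406.0, -507.0, 5.0]), (0.61, [296.0, 249.0], [579.0, -171.0, 5.0]), (0.6, [271.0, 220.0], [548.0, -305.0, 5.0])]
```

View pics/t1.png

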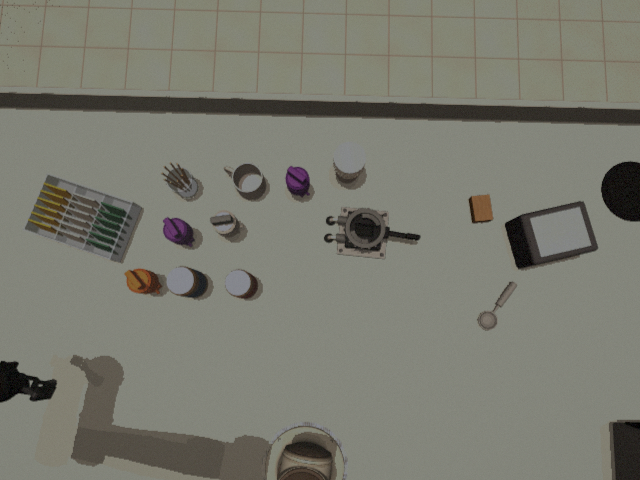

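View pics/s1.png

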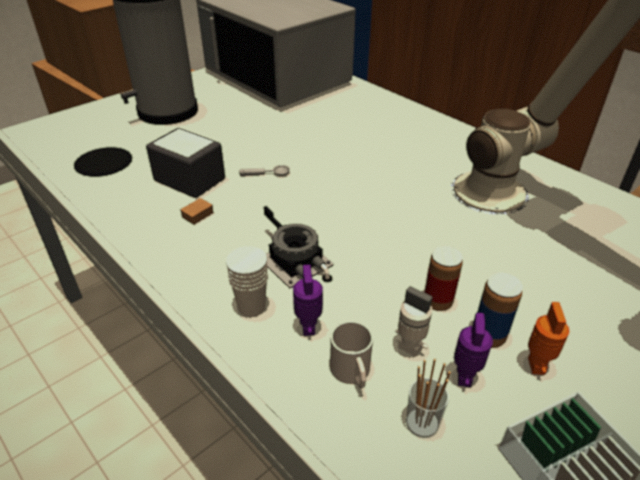

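The top view shows the white cartridge with its grey fin at about (223,226). The head is at (365,231), with its lever pointing right to (418,238). The orange and purple look-alikes stand at (140,281), (178,231) and (297,180). I'm moving above the white one.

```bash
python3 -m creep '[{"delta_pos":[-33,-9,14.5],"rot":[0,0,0],"jaw":60},{"delta_pos":[-33,-9,14.5],"rot":[0,0,0],"jaw":60},{"delta_pos":[-33,-9,14.5],"rot":[0,0,0],"jaw":60},{"delta_pos":[-33,-9,14.5],"rot":[0,0,0],"jaw":60},{"delta_pos":[-33,-9,14.5],"rot":[0,0,0],"jaw":60},{"delta_pos":[-33,-9,14.5],"rot":[0,0,0],"jaw":60},{"delta_pos":[-33,-9,14.5],"rot":[0,0,0],"jaw":60},{"delta_pos":[-33,-9,14.5],"rot":[0,0,0],"jaw":60},{"delta_pos":[-33,-9,14.5],"rot":[0,0,0],"jaw":60},{"delta_pos":[-33,-9,14.5],"rot":[0,0,0],"jaw":60}]'
python3 -m creep '[{"delta_pos":[-33,0,14.5],"rot":[0,0,0],"jaw":60},{"delta_pos":[-33,0,14.5],"rot":[0,0,0],"jaw":60},{"delta_pos":[-33,0,14.5],"rot":[0,0,0],"jaw":60},{"delta_pos":[-33,0,14.5],"rot":[0,0,0],"jaw":60},{"delta_pos":[0,0,0],"rot":[0,0.12,0],"jaw":60},{"delta_pos":[0,0,0],"rot":[0,0.12,0],"jaw":60},{"delta_pos":[0,0,0],"rot":[0,0.12,0],"jaw":60},{"delta_pos":[0,0,0],"rot":[0,0.12,0],"jaw":60},{"delta_pos":[0,0,0],"rot":[0,0.12,0],"jaw":60},{"delta_pos":[0,0,0],"rot":[0,0.12,0],"jaw":60}]'
python3 -m creep '[{"delta_pos":[0,0,0],"rot":[0,0.12,0],"jaw":60},{"delta_pos":[0,0,0],"rot":[0,0.12,0],"jaw":60},{"delta_pos":[0,0,0],"rot":[0,0.12,0],"jaw":60},{"delta_pos":[0,0,0],"rot":[0,0.098,0],"jaw":60},{"delta_pos":[0,0,0],"rot":[0,0,0],"jaw":60},{"delta_pos":[0,0,0],"rot":[0,0,0],"jaw":60},{"delta_pos":[0,0,0],"rot":[0,0,0],"jaw":60},{"delta_pos":[0,0,0],"rot":[0,0,0],"jaw":60},{"delta_pos":[0,0,0],"rot":[0,0,0],"jaw":60},{"delta_pos":[0,0,0],"rot":[0,0,0],"jaw":60}]'
cat >> h.py <<'E'
def look(cam,n,z):
    cal=arm.calibration(cam)
    for d in arm.masks_of(cam,n)[:3]:
        ys,xs=np.nonzero(d["pixels"]); (c,sz,a)=cv2.minAreaRect(np.c_[xs,ys].astype(np.float32))
        bx=cv2.boxPoints((c,sz,a)); W=np.array([ray(cal,p,z)[:2] for p in bx]); e1=W[1]-W[0];e2=W[2]-W[1]
        e=e1 if np.hypot(*e1)>np.hypot(*e2) else e2
        print(n,round(d["p"],2),np.round(d["location"]),'loc',np.round(ray(cal,d["location"],z),1),'boxc',np.round(W.mean(0),1),'sides',np.round([np.hypot(*e1),np.hypot(*e2)],1),'long-axis angle mod pi',round(np.arctan2(e[1],e[0])%np.pi,3))
E
python3 - <<'E'
from h import *
st(); save('wrist','w1.png')
for z in(160,142): look('wrist','fin',z)
cal=arm.calibration('wrist');print(np.round(-np.array(cal["R"]).T@cal["t"]),np.round(cal["R"],2).tolist())
E
```

```text
clock: 2.23
position: [489.5, 315.6, 322.1]
ee_rot: [0.138, 0.694, -0.693, -0.138]
contact_force: [0.5, 0.5, 0.2]
gripper_width: 60.1
clock: 3.07
position: [588.3, 212.9, 321.2]
ee_rot: [-0.375, -0.599, 0.599, 0.375]
contact_force: [0.4, -1.0, -0.9]
gripper_width: 60.2
clock: 3.9
position: [588.3, 213.0, 321.3]
ee_rot: [-0.5, -0.5, 0.5, 0.5]
contact_force: [-0.1, 0.1, -0.3]
gripper_width: 60.1
{'clock': 3.9, 'joints': [0.606, 0.342, 0.167, -0.0, -1.395, -0.605], 'joint_vel': [-0.0, -0.001, 0.003, 0.001, 0.001, -0.003], 'joint_efforts': [-0.002, -38.174, 19.973, 4.438, -0.0, 0.004], 'position': [588.313, 212.989, 321.296], 'ee_rot': [-0.5, -0.5, 0.5, 0.5], 'contact_force': [-0.138, 0.13, -0.292], 'wrist_torque': [0.019, 0.003, 0.03], 'gripper_width': 60.073}
[[-0.001, -0.0, -1.0], [1.0, -0.0, -0.001], [-0.0, -1.0, 0.0]]
fin 0.89 [170.  11.] loc [693.4  68.8 160. ] boxc [696.7  73. ] sides [64.9 21.5] long-axis angle mod pi 0.0
fin 0.82 [326. 307.] loc [585.5 298.6 160. ] boxc [585.1 299.9] sides [49.2 98.9] long-axis angle mod pi 1.693
fin 0.64 [302. 200.] loc [604.8 202.3 160. ] boxc [603.3 202.3] sides [60.5 51.9] long-axis angle mod pi 0.908
fin 0.89 [170.  11.] loc [699.5  65.2 142. ] boxc [703.1  69.8] sides [68.7 22.8] long-axis angle mod pi 0.0
fin 0.82 [326. 307.] loc [585.3 308.7 142. ] boxc [584.9 310.1] sides [ 52.1 104.7] long-axis angle mod pi 1.693
fin 0.64 [302. 200.] loc [605.7 206.8 142. ] boxc [604.1 206.7] sides [64.1 54.9] long-axis angle mod pi 0.908
[589. 128. 463.] [[-1.0, -0.0, -0.0], [-0.0, 0.94, 0.33], [0.0, 0.33, -0.94]]
```

View pics/w1.png

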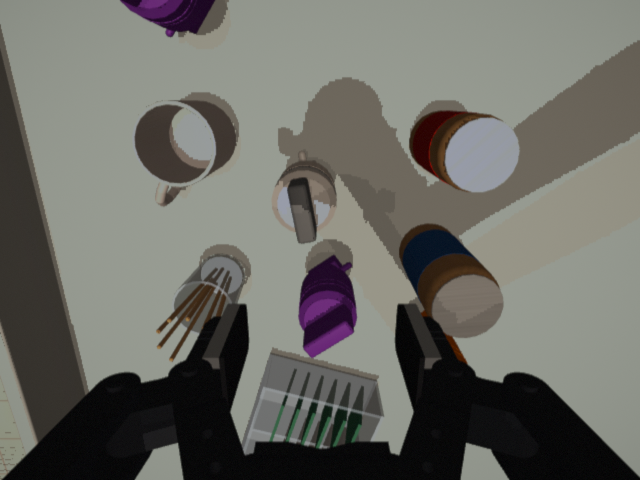

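The wrist view shows the white cartridge at (302,200), with its fin running from about (298,180) to (305,240). I'll fit a fin model to that picture.

```bash
cat > fit.py <<'E'
from h import *
from scipy.optimize import minimize
def boxmask(cal,x,y,th,zb=0,S=1):
    V=[(sx*8,sy*25,z) for sx in(-1,1) for sy in(-1,1) for z in(124,160)]
    c,s=np.cos(th),np.sin(th)
    P=np.array([proj(cal,(x+c*a-s*b,y+s*a+c*b,z+zb)) for a,b,z in V])
    return cv2.convexHull(P.astype(np.float32))
def fit(im,cal,seg,x0):
    def cost(p):
        m=np.zeros(im.shape[:2],np.uint8); cv2.fillConvexPoly(m,np.round(boxmask(cal,*p)*16).astype(np.int32),1,shift=4)
        return -(m&seg).sum()/ ((m|seg).sum())
    best=None
    for a in(-.3,0,.3):
        r=minimize(cost,[x0[0],x0[1],a],method='Nelder-Mead',options=dict(initial_simplex=[[x0[0],x0[1],a],[x0[0]+12,x0[1],a],[x0[0],x0[1]+12,a],[x0[0],x0[1],a+.2]],xatol=.02,fatol=1e-4))
        if best is None or r.fun<best.fun: best=r
    return best
E
python3 - <<'E'
from fit import *
im=cv2.imread('pics/w1.png'); cal=arm.calibration('wrist')
print([np.round(ray(cal,p,160)) for p in((304,212),(306,240))])
hsv=cv2.cvtColor(im,cv2.COLOR_BGR2HSV)
print(hsv[176:248:6,296:312:5].tolist())
c=im[140:260,240:370]; cv2.imwrite('pics/c1.png',cv2.resize(c,None,fx=5,fy=5,interpolation=cv2.INTER_NEAREST))
E
```

```text
[array([604., 212., 160.]), array([602., 236., 160.])]
[[[15, 51, 110], [14, 52, 108], [15, 51, 110], [14, 48, 111]], [[10, 26, 30], [30, 19, 27], [23, 38, 27], [16, 48, 133]], [[15, 26, 58], [15, 31, 65], [10, 22, 35], [15, 48, 118]], [[17, 29, 62], [15, 31, 65], [10, 29, 52], [15, 49, 114]], [[13, 29, 62], [13, 27, 65], [10, 29, 53], [16, 51, 65]], [[15, 30, 102], [18, 30, 103], [15, 32, 64], [10, 26, 30]], [[18, 30, 101], [15, 29, 105], [16, 33, 100], [18, 38, 34]], [[15, 27, 93], [16, 29, 97], [15, 31, 99], [15, 31, 66]], [[15, 30, 84], [16, 29, 96], [15, 31, 98], [17, 28, 82]], [[17, 30, 76], [16, 29, 96], [18, 32, 97], [16, 30, 92]], [[45, 16, 124], [16, 30, 94], [19, 30, 95], [16, 29, 96]], [[43, 15, 156], [15, 29, 88], [20, 24, 97], [43, 16, 140]]]
```

View pics/c1.png

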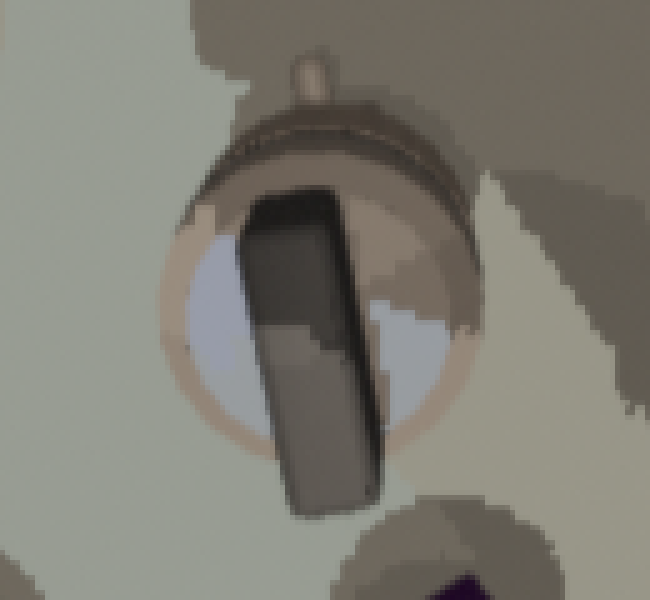

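The crop shows the fin's top face, with corners at about (288,187), (306,186), (316,239) and (299,243).

Run:
```python
from h import *
cal=arm.calibration('wrist')
W=np.array([ray(cal,p,160)[:2] for p in((288,187),(306.4,185.6),(316,239.4),(299.4,243.4))]); print(np.round(W,1))
c=W.mean(0); a=(W[0]+W[1])/2;b=(W[2]+W[3])/2; d=b-a; print(c,np.hypot(*d),np.hypot(*(W[1]-W[0])),'yaw of y axis from world y',np.arctan2(-d[0],d[1]))
for cam in('top','wrist'):
    print(arm.find_in(cam,'cartridge_foot')[:2], [np.round(ray(arm.calibration(cam),q["location"],88)) for q in arm.find_in(cam,'cartridge_mid')[:3]])
```

```text
[[615.9 191.6]
 [601.4 190.5]
 [594.  235.7]
 [607.8 239.2]]
[604.75992224 214.24978285] 47.01322291550973 14.629000493743359 yaw of y axis from world y 0.16626669889373386
[{'location': [138.5, 283.1], 'p': 0.98}, {'location': [179.8, 234.3], 'p': 0.59}] [array([725.,  31.,  88.]), array([455., 418.,  88.]), array([600., 213.,  88.])]
[{'location': [303.3, 196.9], 'p': 0.97}, {'location': [171.4, 12.7], 'p': 0.87}] [array([584., 340.,  88.]), array([606., 218.,  88.]), array([432., 392.,  88.])]
```

```bash
python3 -m creep '[{"delta_pos":[1.3,0,-16.5],"rot":[0,0,0],"jaw":60},{"delta_pos":[0,0,0],"rot":[0,-0.083,0],"jaw":60},{"delta_pos":[0,0,0],"rot":[0,-0.083,0],"jaw":60},{"delta_pos":[0,18,0],"rot":[0,0,0],"jaw":60},{"delta_pos":[0,18,0],"rot":[0,0,0],"jaw":60},{"delta_pos":[0,18,0],"rot":[0,0,0],"jaw":60},{"delta_pos":[0,18,0],"rot":[0,0,0],"jaw":60},{"delta_pos":[0,18,0],"rot":[0,0,0],"jaw":60},{"delta_pos":[0,0,0],"rot":[0,0,0],"jaw":60},{"delta_pos":[0,0,0],"rot":[0,0,0],"jaw":60}]'
python3 - <<'E'
from h import *
st(); save('wrist','w2.png'); print(arm.find_in('wrist','fin')[:2])
E
```

```text
clock: 5.08
position: [604.6, 214.0, 230.7]
ee_rot: [-0.457, -0.539, 0.541, 0.457]
contact_force: [0.1, -0.5, 1.1]
gripper_width: 59.7
{'clock': 5.083, 'joints': [0.592, 0.414, 0.052, 0.0, -1.211, -0.426], 'joint_vel': [0.0, -0.024, 0.049, 0.015, 0.001, 0.001], 'joint_efforts': [0.005, -39.484, 18.02, 3.959, -0.003, 0.0], 'position': [604.61, 214.048, 230.678], 'ee_rot': [-0.457, -0.539, 0.541, 0.457], 'contact_force': [0.111, -0.516, 1.102], 'wrist_torque': [-0.021, -0.026, 0.011], 'gripper_width': 59.68}
[[-0.165, -0.002, -0.986], [0.986, -0.002, -0.165], [-0.001, -1.0, 0.002]]
[{'location': [323.7, 367.9], 'p': 0.97}, {'location': [319.6, 229.6], 'p': 0.73}]
```

View pics/w2.png

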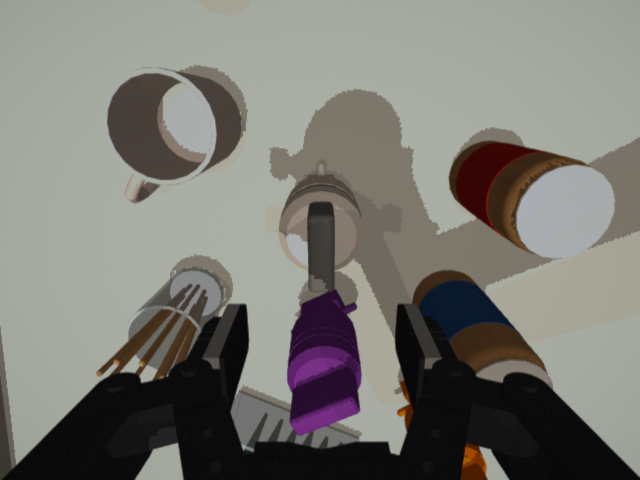

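The fin now lies aligned with the jaws, at column ~320 between the fingers. Next I descend and grip.

```bash
python3 -m creep '[{"delta_pos":[0,18,0],"rot":[0,0,0],"jaw":60},{"delta_pos":[0,18,0],"rot":[0,0,0],"jaw":60},{"delta_pos":[0,18,0],"rot":[0,0,0],"jaw":60},{"delta_pos":[0,18,0],"rot":[0,0,0],"jaw":60},{"delta_pos":[0,16,0],"rot":[0,0,0],"jaw":60},{"delta_pos":[0,12,0],"rot":[0,0,0],"jaw":60},{"delta_pos":[0,0,0],"rot":[0,0,0],"jaw":0},{"delta_pos":[0,0,0],"rot":[0,0,0],"jaw":0},{"delta_pos":[0,0,0],"rot":[0,0,0],"jaw":0},{"delta_pos":[0,0,0],"rot":[0,0,0],"jaw":0}]'
python3 -m creep '[{"delta_pos":[0,0,0],"rot":[0,0,0],"jaw":0},{"delta_pos":[0,0,0],"rot":[0,0,0],"jaw":0},{"delta_pos":[0,0,0],"rot":[0,0,0],"jaw":0},{"delta_pos":[0,0,0],"rot":[0,0,0],"jaw":0},{"delta_pos":[0,-4,0],"rot":[0,0,0],"jaw":0},{"delta_pos":[0,-8,0],"rot":[0,0,0],"jaw":0},{"delta_pos":[0,-10,0],"rot":[0,0,0],"jaw":0},{"delta_pos":[0,-10,0],"rot":[0,0,0],"jaw":0},{"delta_pos":[0,0,0],"rot":[0,0,0],"jaw":0},{"delta_pos":[0,0,0],"rot":[0,0,0],"jaw":0}]'
python3 - <<'E'
from h import *
st(); a=save('wrist','w3.png');cv2.imwrite('pics/w3.png',a[:,:,::-1])
cal=arm.calibration('top'); im=save('top','t2.png')
c=im[190:280,310:440]; cv2.imwrite('pics/t2c.png',cv2.resize(c,None,fx=5,fy=5,interpolation=cv2.INTER_CUBIC)[:,:,::-1])
E
```

```text
clock: 6.02
position: [605.8, 214.8, 133.5]
ee_rot: [0.457, 0.541, -0.539, -0.456]
contact_force: [1.9, 0.0, -0.7]
gripper_width: 14.9
clock: 6.85
position: [605.2, 214.6, 164.3]
ee_rot: [0.457, 0.54, -0.539, -0.457]
contact_force: [-0.6, 0.7, -4.7]
gripper_width: 15.1
{'clock': 6.85, 'joints': [0.592, 0.463, -0.042, -0.0, -1.064, -0.426], 'joint_vel': [0.001, 0.015, -0.026, -0.012, 0.0, -0.0], 'joint_efforts': [-0.019, -44.664, 19.441, 4.558, 0.016, 0.0], 'position': [605.195, 214.604, 164.335], 'ee_rot': [0.457, 0.54, -0.539, -0.457], 'contact_force': [-0.601, 0.724, -4.679], 'wrist_torque': [-0.019, 0.013, 0.056], 'gripper_width': 15.15}
[[-0.165, 0.002, -0.986], [0.986, 0.001, -0.165], [0.001, -1.0, -0.002]]
```

View pics/t2c.png

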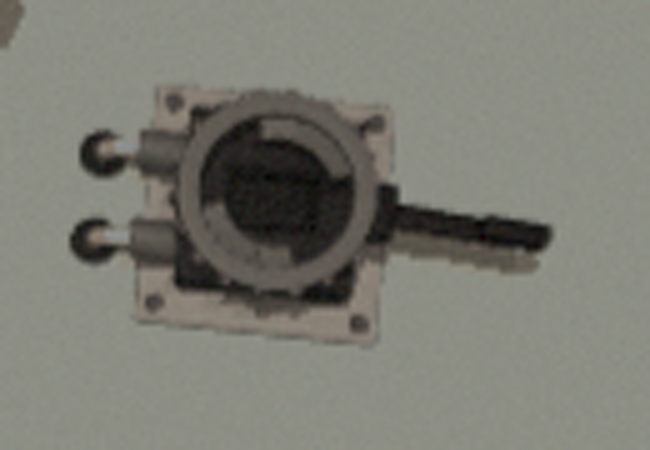

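```bash
python3 -m creep '[{"delta_pos":[-16,-20,3],"rot":[0,0,0],"jaw":0},{"delta_pos":[-28,-20,5],"rot":[0,0,0],"jaw":0},{"delta_pos":[-32,-20,6],"rot":[0,0,0],"jaw":0},{"delta_pos":[-32,-20,6],"rot":[0,0,0],"jaw":0},{"delta_pos":[-32,-20,6],"rot":[0,0,0],"jaw":0},{"delta_pos":[-32,-16,6],"rot":[0,0,0],"jaw":0},{"delta_pos":[-32,-10,6],"rot":[0,0,0],"jaw":0},{"delta_pos":[-32,-10,6],"rot":[0,0,0],"jaw":0},{"delta_pos":[-20,0,4],"rot":[0,0,0],"jaw":0},{"delta_pos":[-10,0,2],"rot":[0,0,0],"jaw":0}]'
python3 -m creep '[{"delta_pos":[0,0,0],"rot":[0,0.1,0],"jaw":0},{"delta_pos":[0,0,0],"rot":[0,0.1,0],"jaw":0},{"delta_pos":[0,0,0],"rot":[0,0.05,0],"jaw":0},{"delta_pos":[0,0,0],"rot":[0,0,0],"jaw":0},{"delta_pos":[0,0,0],"rot":[0,0,0],"jaw":0},{"delta_pos":[0,0,0],"rot":[0,0,0],"jaw":0},{"delta_pos":[0,0,0],"rot":[0,0,0],"jaw":0},{"delta_pos":[0,0,0],"rot":[0,0,0],"jaw":0},{"delta_pos":[0,0,0],"rot":[0,0,0],"jaw":0},{"delta_pos":[0,0,0],"rot":[0,0,0],"jaw":0}]'
python3 - <<'E'
from h import *
st(); a=save('wrist','w4.png')
cal=arm.calibration('top')
f=lambda x,y:(310+x/5,190+y/5)
print('collar',ray(cal,f(278,193),80)); P=np.array([ray(cal,f(*q),8)[:2] for q in((157,86),(393,106),(376,345),(136,322))]);print(np.round(P,1),P.mean(0))
m=(P[1]+P[2]-P[0]-P[3]); m2=P[0]+P[1]-P[2]-P[3]; print('yaw',np.arctan2(m[0],-m[1]),np.arctan2(m2[1],m2[0]))
print('pad',ray(cal,f(540,236),83)[:2])
E
```

```text
clock: 7.78
position: [599.0, -59.0, 299.6]
ee_rot: [-0.458, -0.539, 0.539, 0.458]
contact_force: [-0.3, 0.7, -3.5]
gripper_width: 14.7
clock: 8.62
position: [599.4, -56.2, 299.3]
ee_rot: [-0.52, -0.479, 0.479, 0.52]
contact_force: [-0.3, -0.7, -3.3]
gripper_width: 15.0
{'clock': 8.617, 'joints': [0.175, 0.308, 0.064, -0.0, -1.327, -0.259], 'joint_vel': [-0.002, -0.002, 0.002, -0.0, 0.0, -0.002], 'joint_efforts': [0.018, -38.076, 21.077, 4.9, -0.001, 0.002], 'position': [599.445, -56.216, 299.328], 'ee_rot': [-0.52, -0.479, 0.479, 0.52], 'contact_force': [-0.265, -0.714, -3.348], 'wrist_torque': [-0.014, 0.041, 0.016], 'gripper_width': 15.0}
[[0.084, 0.0, -0.997], [0.997, 0.0, 0.084], [0.0, -1.0, -0.0]]
collar [ 602.53836892 -140.27004746   80.        ]
[[ 672.3  -80.1]
 [ 664.6 -208.3]
 [ 533.9 -199.9]
 [ 543.1  -71.3]] [ 603.47804366 -139.89781794]
yaw -0.06582366061635402 -0.06579974703646611
pad [ 583.20446576 -273.74684967]
```

View pics/w4.png

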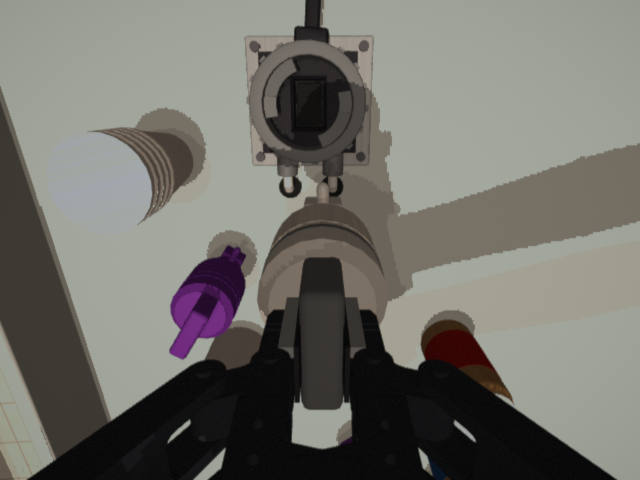

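The wrist view shows the collar centred near (308,101), the plate corners at (247,37), (373,37), (368,164) and (251,166), and the cartridge gripped straight at column 321.

Run:
```python
from h import *
s=arm.read_state(); cal=arm.calibration('wrist')
P=np.array([ray(cal,q,8)[:2] for q in((247,37),(373,37),(368,164),(251,166))]);print(np.round(P,1),P.mean(0))
m=P[0]+P[1]-P[2]-P[3]; m2=P[0]+P[3]-P[1]-P[2]; print('yaw',np.arctan2(m[0],-m[1]),np.arctan2(m2[1],m2[0]))
print('collar',ray(cal,(308,101),80)[:2],'mouth',ray(cal,(310,104),47)[:2])
p=np.array(s["position"]);Rm=R.from_quat(s["ee_rot"]).as_matrix()
foot=p[2]-133.5
for o in(-3,0,3):
    c=p+Rm[:,0]*o
    q=lambda a,b,z:np.round(proj(cal,[*(c+Rm[:,0]*a+Rm[:,2]*b)[:2],foot+z])).tolist()
    print(o,'fin end top',q(-25,8,160),q(-25,-8,160),'fin end bottom',q(-25,0,124),'pin tip',q(-37,0,34),'body top front',q(-30,0,124),'far top end',q(25,0,160))
im=cv2.imread('pics/w4.png'); cv2.imwrite('pics/c4.png',cv2.resize(im[170:430,240:400],None,fx=3,fy=3,interpolation=cv2.INTER_CUBIC)[:600])
```

```text
[[ 662.9 -208.4]
 [ 537.  -197.8]
 [ 547.6  -71.7]
 [ 677.3  -80.4]] [ 606.19276819 -139.56340241]
yaw -0.09812694442454886 -0.07497218411728966
collar [ 605.27853363 -142.68116305] mouth [ 604.72111818 -139.9410225 ]
-3 fin end top [349.0, 286.0] [300.0, 286.0] fin end bottom [324.0, 247.0] pin tip [323.0, 178.0] body top front [324.0, 236.0] far top end [324.0, 407.0]
0 fin end top [349.0, 294.0] [300.0, 294.0] fin end bottom [324.0, 254.0] pin tip [323.0, 183.0] body top front [324.0, 242.0] far top end [324.0, 413.0]
3 fin end top [348.0, 302.0] [301.0, 302.0] fin end bottom [324.0, 260.0] pin tip [323.0, 188.0] body top front [324.0, 249.0] far top end [324.0, 420.0]
```

View pics/c4.png

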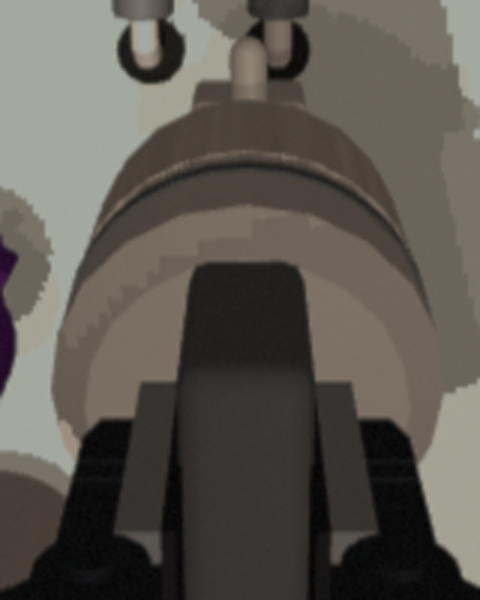

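```bash
python3 -m creep '[{"delta_pos":[-20,0,-3],"rot":[0,0,0],"jaw":0},{"delta_pos":[-26,0,-4],"rot":[0,0,0],"jaw":0},{"delta_pos":[-24,0,-3],"rot":[0,0,0],"jaw":0},{"delta_pos":[-13.5,0,-1.6],"rot":[0,-0.012,0],"jaw":0},{"delta_pos":[0,20,0],"rot":[0,0,0],"jaw":0},{"delta_pos":[0,24,0],"rot":[0,0,0],"jaw":0},{"delta_pos":[0,24,0],"rot":[0,0,0],"jaw":0},{"delta_pos":[0,20,0],"rot":[0,0,0],"jaw":0},{"delta_pos":[0,14,0],"rot":[0,0,0],"jaw":0},{"delta_pos":[0,0,0],"rot":[0,0,0],"jaw":0}]'
python3 - <<'E'
from h import *
st(); im=save('scene','s2.png'); im2=save('top','t3.png')
a=cv2.resize(im[160:310,220:370],None,fx=4,fy=4,interpolation=cv2.INTER_CUBIC)
cv2.imwrite('pics/s2c.png',a[:,:,::-1])
E
```

```text
clock: 9.5
position: [601.8, -140.2, 193.3]
ee_rot: [-0.516, -0.48, 0.483, 0.52]
contact_force: [-0.6, 0.4, -4.9]
gripper_width: 15.3
{'clock': 9.5, 'joints': [0.032, 0.404, -0.06, -0.001, -1.115, -0.104], 'joint_vel': [0.001, -0.031, 0.062, 0.027, -0.046, -0.003], 'joint_efforts': [-0.018, -43.446, 20.669, 4.902, 0.378, 0.0], 'position': [601.751, -140.209, 193.266], 'ee_rot': [-0.516, -0.48, 0.483, 0.52], 'contact_force': [-0.643, 0.426, -4.884], 'wrist_torque': [0.012, 0.124, -0.02], 'gripper_width': 15.321}
[[0.073, -0.008, -0.997], [0.997, 0.001, 0.073], [0.0, -1.0, 0.008]]
```

View pics/s2c.png

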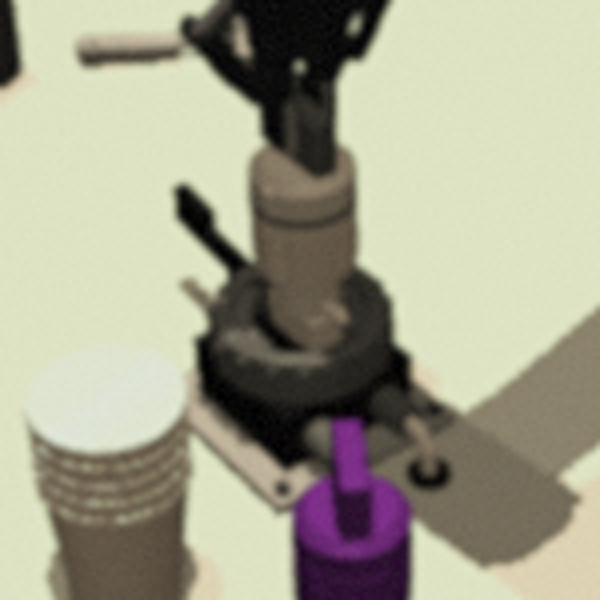

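The scene view shows the foot inside the collar and roughly centred, with the pins above its gaps. Now I lower it gently.

```bash
python3 -m creep '[{"delta_pos":[0,0,0],"rot":[0,0,0],"jaw":0},{"delta_pos":[0,0,0],"rot":[0,0,0],"jaw":0},{"delta_pos":[0,0,0],"rot":[0,0,0],"jaw":0},{"delta_pos":[0,1,0],"rot":[0,0,0],"jaw":0},{"delta_pos":[0,2,0],"rot":[0,0,0],"jaw":0},{"delta_pos":[0,2,0],"rot":[0,0,0],"jaw":0},{"delta_pos":[0,2,0],"rot":[0,0,0],"jaw":0},{"delta_pos":[0,2,0],"rot":[0,0,0],"jaw":0},{"delta_pos":[0,0,0],"rot":[0,0,0],"jaw":0},{"delta_pos":[0,0,0],"rot":[0,0,0],"jaw":0}]'
python3 -c "
from h import *
st()"
```

```text
clock: 10.43
position: [603.9, -140.5, 188.0]
ee_rot: [-0.518, -0.482, 0.482, 0.518]
contact_force: [0.6, -0.8, -3.1]
gripper_width: 15.1
{'clock': 10.433, 'joints': [0.032, 0.408, -0.068, 0.0, -1.095, -0.104], 'joint_vel': [0.001, -0.005, 0.007, 0.001, -0.0, 0.002], 'joint_efforts': [0.003, -41.49, 19.206, 4.459, -0.007, -0.0], 'position': [603.896, -140.491, 187.991], 'ee_rot': [-0.518, -0.482, 0.482, 0.518], 'contact_force': [0.613, -0.76, -3.103], 'wrist_torque': [0.03, -0.019, -0.065], 'gripper_width': 15.064}
[[0.072, -0.001, -0.997], [0.997, -0.0, 0.072], [-0.0, -1.0, 0.001]]
```

```bash
python3 -m creep '[{"delta_pos":[0,1.5,0],"rot":[0,0,0],"jaw":0},{"delta_pos":[0,1.5,0],"rot":[0,0,0],"jaw":0},{"delta_pos":[0,1.5,0],"rot":[0,0,0],"jaw":0},{"delta_pos":[0,1.5,0],"rot":[0,0,0],"jaw":0},{"delta_pos":[0,1.5,0],"rot":[0,0,0],"jaw":0},{"delta_pos":[0,1.5,0],"rot":[0,0,0],"jaw":0},{"delta_pos":[0,0,0],"rot":[0,0,0],"jaw":0},{"delta_pos":[0,0,0],"rot":[0,0,0],"jaw":0},{"delta_pos":[0,0,0],"rot":[0,0,0],"jaw":0},{"delta_pos":[0,0,0],"rot":[0,0,0],"jaw":0}]'
python3 -c "
from h import *
st()"
```

```text
clock: 11.27
position: [604.7, -140.8, 183.0]
ee_rot: [0.519, 0.482, -0.482, -0.516]
contact_force: [-3.5, 2.1, 9.7]
gripper_width: 15.4
{'clock': 11.267, 'joints': [0.032, 0.412, -0.076, 0.002, -1.08, -0.104], 'joint_vel': [-0.0, 0.0, -0.0, -0.002, 0.001, 0.0], 'joint_efforts': [-0.42, -34.347, 16.183, 3.428, 1.312, 0.01], 'position': [604.674, -140.82, 182.951], 'ee_rot': [0.519, 0.482, -0.482, -0.516], 'contact_force': [-3.477, 2.069, 9.735], 'wrist_torque': [0.608, 1.339, -0.028], 'gripper_width': 15.415}
[[0.071, 0.003, -0.997], [0.997, -0.002, 0.071], [-0.001, -1.0, -0.003]]
```

Run:
```python
from h import *
im=save('wrist','w5.png'); im2=save('scene','s3.png'); 
b=cv2.resize(im[0:400,160:480],(480,600),interpolation=cv2.INTER_CUBIC)
a=cv2.resize(im2[200:290,260:335],(320,384),interpolation=cv2.INTER_CUBIC)
c=np.zeros((600,800,3),np.uint8); c[:,:480]=b; c[:384,480:]=a; cv2.imwrite('pics/w5c.png',c[:,:,::-1])
```

```text
(no output)
```

View pics/w5c.png

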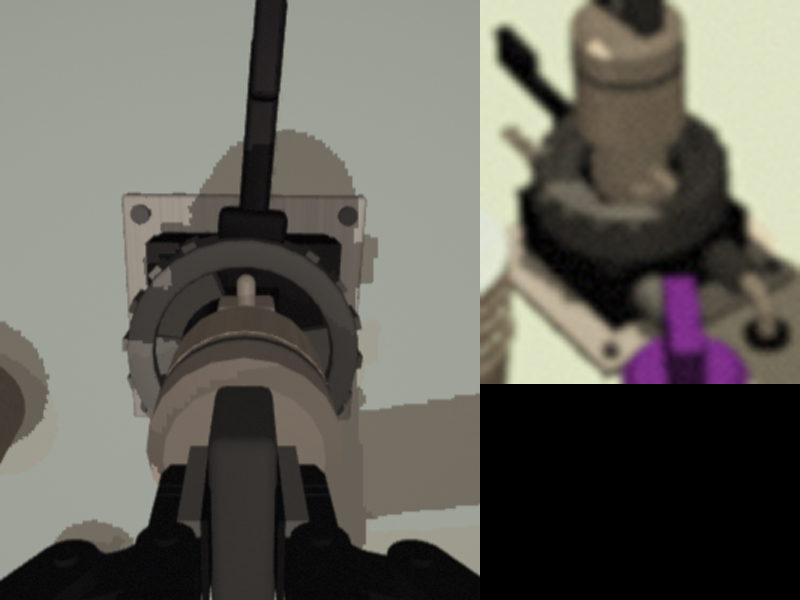

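The view shows the collar's bore spanning crop columns 155–331 (centre 243) and the pin at column 246 near the bore's front edge. The cartridge is therefore slightly off to the right, about 1–2 mm towards -x. I'll put numbers on that.

Run:
```python
from h import *
s=arm.read_state();cal=arm.calibration('wrist'); f=lambda x,y:(160+x/1.5,y/1.5)
c=-np.array(cal["R"]).T@cal["t"]; print(np.round(c))
Rm=R.from_quat(s["ee_rot"]).as_matrix()
print('outer L/R',ray(cal,f(127,345),80)[:2],ray(cal,f(360,345),80)[:2],'outer front',ray(cal,f(243,240),80)[:2],'bore front',ray(cal,f(243,267),80)[:2])
for z in(82,84,86): print('pin tip',ray(cal,f(246,274),z)[:2])
P=np.array([ray(cal,f(*q),8)[:2] for q in((123,196),(366,198))]);print(P,np.arctan2(*(P[0]-P[1])[::-1]))
for cx,cy in((604,-140.3),(605.5,-140.5),(606.5,-142)):
    for r in(40,52):
        q=np.array([proj(cal,(cx+r*np.cos(t),cy+r*np.sin(t),80)) for t in np.linspace(0,6.28,200)]); q=(q-[160,0])*1.5
        print((cx,cy),r,'L',q[:,0].min().round(),'R',q[:,0].max().round(),'front row',q[:,1].min().round())
```

```text
[ 599. -226.  325.]
outer L/R [ 656.69154037 -149.25132026] [ 553.79136382 -142.08877597] outer front [ 602.18294568 -191.61266573] bore front [ 602.97861265 -180.32295106]
pin tip [ 601.89457308 -177.64556297]
pin tip [ 601.87169823 -178.04077937]
pin tip [ 601.84882337 -178.43599577]
[[ 664.52438619 -208.93959163]
 [ 536.94582377 -198.90833501]] -0.07846663611582412
(604, -140.3) 40 L 157.0 R 337.0 front row 267.0
(604, -140.3) 52 L 130.0 R 364.0 front row 238.0
(605.5, -140.5) 40 L 154.0 R 334.0 front row 267.0
(605.5, -140.5) 52 L 127.0 R 361.0 front row 238.0
(606.5, -142) 40 L 151.0 R 331.0 front row 263.0
(606.5, -142) 52 L 124.0 R 358.0 front row 235.0
```

```bash
python3 -m creep '[{"delta_pos":[0,-4,0],"rot":[0,0,0],"jaw":0},{"delta_pos":[0,-4,0],"rot":[0,0,0],"jaw":0},{"delta_pos":[0.5,0,-1.6],"rot":[0,0.005,0],"jaw":0},{"delta_pos":[0,0,0],"rot":[0,0,0],"jaw":0},{"delta_pos":[0,2,0],"rot":[0,0,0],"jaw":0},{"delta_pos":[0,2,0],"rot":[0,0,0],"jaw":0},{"delta_pos":[0,2,0],"rot":[0,0,0],"jaw":0},{"delta_pos":[0,2,0],"rot":[0,0,0],"jaw":0},{"delta_pos":[0,0,0],"rot":[0,0,0],"jaw":0},{"delta_pos":[0,0,0],"rot":[0,0,0],"jaw":0}]'
python3 -c "
from h import *
st()"
```

```text
clock: 12.2
position: [605.5, -140.1, 178.9]
ee_rot: [-0.519, -0.48, 0.481, 0.519]
contact_force: [0.9, -0.7, -3.4]
gripper_width: 14.9
{'clock': 12.2, 'joints': [0.033, 0.418, -0.076, 0.0, -1.077, -0.11], 'joint_vel': [0.0, -0.004, 0.008, 0.002, 0.001, -0.0], 'joint_efforts': [0.001, -41.749, 19.0, 4.412, -0.008, 0.0], 'position': [605.497, -140.117, 178.936], 'ee_rot': [-0.519, -0.48, 0.481, 0.519], 'contact_force': [0.853, -0.715, -3.443], 'wrist_torque': [-0.043, -0.012, 0.025], 'gripper_width': 14.883}
[[0.077, -0.001, -0.997], [0.997, -0.0, 0.077], [-0.0, -1.0, 0.001]]
```

The cartridge is past the rim with no load. I'm continuing down onto the spring.

```bash
python3 -m creep '[{"delta_pos":[0,1.5,0],"rot":[0,0,0],"jaw":0},{"delta_pos":[0,1.5,0],"rot":[0,0,0],"jaw":0},{"delta_pos":[0,1.5,0],"rot":[0,0,0],"jaw":0},{"delta_pos":[0,1.5,0],"rot":[0,0,0],"jaw":0},{"delta_pos":[0,1.5,0],"rot":[0,0,0],"jaw":0},{"delta_pos":[0,1,0],"rot":[0,0,0],"jaw":0},{"delta_pos":[0,0,0],"rot":[0,0,0],"jaw":0},{"delta_pos":[0,0,0],"rot":[0,0,0],"jaw":0},{"delta_pos":[0,0,0],"rot":[0,0,0],"jaw":0},{"delta_pos":[0,0,0],"rot":[0,0,0],"jaw":0}]'
python3 -c "
from h import *
st()"
```

```text
clock: 13.03
position: [605.6, -140.1, 171.0]
ee_rot: [0.519, 0.48, -0.48, -0.519]
contact_force: [-0.6, 0.1, -0.9]
gripper_width: 14.9
{'clock': 13.033, 'joints': [0.033, 0.425, -0.087, 0.0, -1.059, -0.11], 'joint_vel': [0.0, 0.001, -0.001, -0.0, 0.001, -0.001], 'joint_efforts': [0.022, -41.016, 18.59, 4.237, 0.215, -0.004], 'position': [605.65, -140.116, 171.044], 'ee_rot': [0.519, 0.48, -0.48, -0.519], 'contact_force': [-0.568, 0.126, -0.872], 'wrist_torque': [0.064, 0.207, -0.042], 'gripper_width': 14.886}
[[0.077, 0.0, -0.997], [0.997, -0.0, 0.077], [-0.0, -1.0, -0.0]]
```

```bash
python3 -m creep '[{"delta_pos":[0,1,0],"rot":[0,0,0],"jaw":0},{"delta_pos":[0,1,0],"rot":[0,0,0],"jaw":0},{"delta_pos":[0,0,0],"rot":[0,0,0],"jaw":0},{"delta_pos":[0,0,0],"rot":[0,0,0],"jaw":0},{"delta_pos":[0,0,0],"rot":[0,0,0],"jaw":50},{"delta_pos":[0,0,0],"rot":[0,0,0],"jaw":50},{"delta_pos":[0,0,0],"rot":[0,0,0],"jaw":50},{"delta_pos":[0,0,0],"rot":[0,0,0],"jaw":50},{"delta_pos":[0,0,0],"rot":[0,0,0],"jaw":50},{"delta_pos":[0,0,0],"rot":[0,0,0],"jaw":50}]'
python3 -m creep '[{"delta_pos":[0,-10,0],"rot":[0,0,0],"jaw":50},{"delta_pos":[0,-20,0],"rot":[0,0,0],"jaw":50},{"delta_pos":[0,-25,0],"rot":[0,0,0],"jaw":50},{"delta_pos":[0,-25,0],"rot":[0,0,0],"jaw":50},{"delta_pos":[0,-20,0],"rot":[0,0,0],"jaw":50},{"delta_pos":[0,0,0],"rot":[0,0,0],"jaw":0},{"delta_pos":[0,0,0],"rot":[0,0,0],"jaw":0},{"delta_pos":[0,0,0],"rot":[0,0,0],"jaw":0},{"delta_pos":[0,0,0],"rot":[0,0,0],"jaw":0},{"delta_pos":[0,0,0],"rot":[0,0,0],"jaw":0}]'
python3 - <<'E'
from h import *
st(); im=save('wrist','w6.png'); im2=save('scene','s4.png'); 
b=cv2.resize(im[0:400,160:480],(480,600),interpolation=cv2.INTER_CUBIC)
a=cv2.resize(im2[170:290,240:340],(320,384),interpolation=cv2.INTER_CUBIC)
c=np.zeros((600,800,3),np.uint8); c[:,:480]=b; c[:384,480:]=a; cv2.imwrite('pics/w6c.png',c[:,:,::-1])
E
```

```text
clock: 13.87
position: [605.7, -140.1, 168.6]
ee_rot: [-0.519, -0.48, 0.48, 0.519]
contact_force: [0.3, 0.3, 0.3]
gripper_width: 50.2
clock: 14.7
position: [605.1, -140.0, 267.6]
ee_rot: [-0.518, -0.48, 0.481, 0.519]
contact_force: [-0.3, 0.2, 0.3]
gripper_width: -0.1
{'clock': 14.7, 'joints': [0.033, 0.358, 0.059, -0.0, -1.274, -0.11], 'joint_vel': [0.0, -0.0, 0.004, 0.001, 0.001, 0.0], 'joint_efforts': [-0.004, -38.68, 19.47, 4.318, -0.006, -0.0], 'position': [605.132, -140.044, 267.596], 'ee_rot': [-0.518, -0.48, 0.481, 0.519], 'contact_force': [-0.311, 0.167, 0.277], 'wrist_torque': [0.06, -0.044, 0.013], 'gripper_width': -0.13}
[[0.077, -0.002, -0.997], [0.997, 0.0, 0.077], [-0.0, -1.0, 0.002]]
```

View pics/w6c.png

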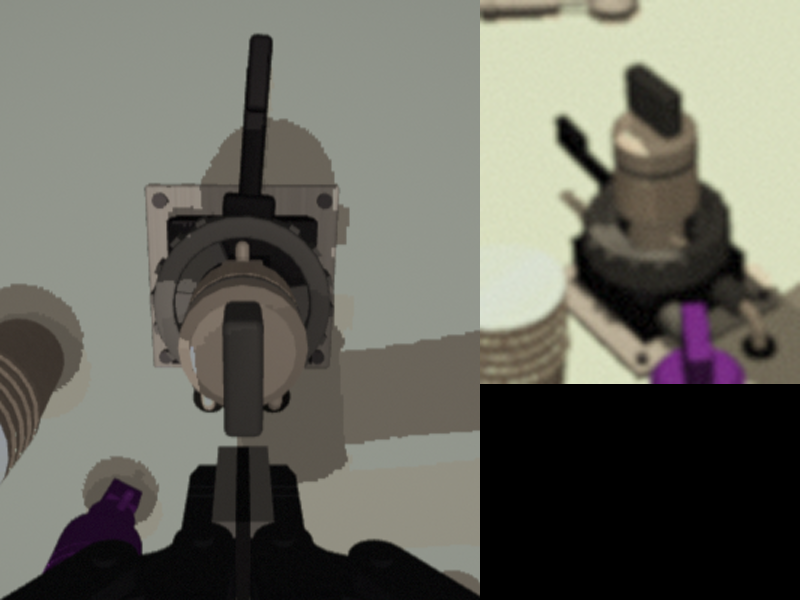

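The cartridge stands upright in the socket and free of the gripper, with the pin in the collar's gap. The lever paddle is at crop (258,73), pointing up in the picture. I'll work out the push start.

```bash
cat > lev.py <<'E'
from h import *
C=np.array([605.4,-140.2]); yaw=-.075
def rep():
    s=arm.read_state(); Rm=R.from_quat(s["ee_rot"]).as_matrix(); p=np.array(s["position"])
    d=p[:2]-C; x=Rm[:2,0]; z=Rm[:2,2]; F=np.array(s["contact_force"])
    ty=np.arctan2(-x[0],x[1])
    print('t',round(s["clock"],2),'p',np.round(p,1),'tool yaw',round(ty,3),'lever-angle of tool cw of head',round(yaw-ty,3),'along(-x)',round(-d@x,1),'behind(-z)',round(-d@z,1),'F push(-z)',round(-F[:2]@z,1),'F x',round(F[:2]@x,1),'Fz',round(F[2],1),'j6',round(s["joints"][5],2))
    return s,x,z,p
E
python3 - <<'E'
from lev import *
s,x,z,p=rep(); cal=arm.calibration('wrist'); f=lambda a,b:(160+a/1.5,b/1.5)
for q,h in(((260,37),83),((258,73),83),((258,108),83),((250,190),69)):
    w=ray(cal,f(*q),h)[:2]; d=w-C; print(q,np.round(w,1),'r',round(np.hypot(*d),1),'cw of -y',round(np.arctan2(-d[0],-d[1]),3))
a=.155; u=np.array([-np.sin(a),-np.cos(a)]); n=np.array([-u[1],u[0]]) # n: behind side (+x)
if n[0]<0:n=-n
for back in(40,20.5):
    g=C+124*u+back*n; d=g-p[:2]; print(back,np.round(g,1),'tool dx,dz now',round(d@x,1),round(d@z,1))
E
```

```text
t 14.8 p [ 605.3 -140.1  267.9] tool yaw -0.077 lever-angle of tool cw of head 0.002 along(-x) -0.1 behind(-z) -0.1 F push(-z) -0.0 F x 0.3 Fz 0.1 j6 -0.11
(260, 37) [ 586.6 -278.7] r 139.8 cw of -y 0.135
(258, 73) [ 588.7 -262.5] r 123.4 cw of -y 0.136
(258, 108) [ 589.8 -246.1] r 107.1 cw of -y 0.146
(250, 190) [ 596.8 -204.8] r 65.2 cw of -y 0.133
40 [ 625.8 -268.9] tool dx,dz now -126.9 -30.3
20.5 [ 606.5 -265.9] tool dx,dz now -125.4 -10.8
```

```bash
python3 -m creep '[{"delta_pos":[-26,0,-7],"rot":[0,0,0],"jaw":0},{"delta_pos":[-34,0,-9],"rot":[0,0,0],"jaw":0},{"delta_pos":[-34,0,-9],"rot":[0,0,0],"jaw":0},{"delta_pos":[-32.3,0,-7.6],"rot":[0,0.06,0],"jaw":0},{"delta_pos":[0,15,0],"rot":[0,0,0],"jaw":0},{"delta_pos":[0,25,0],"rot":[0,0,0],"jaw":0},{"delta_pos":[0,30,0],"rot":[0,0,0],"jaw":0},{"delta_pos":[0,30,0],"rot":[0,0,0],"jaw":0},{"delta_pos":[0,30,0],"rot":[0,0,0],"jaw":0},{"delta_pos":[0,0,0],"rot":[0,0,0],"jaw":0}]'
python3 -m creep '[{"delta_pos":[0,25,0],"rot":[0,0,0],"jaw":0},{"delta_pos":[0,25,0],"rot":[0,0,0],"jaw":0},{"delta_pos":[0,15,0],"rot":[0,0,0],"jaw":0},{"delta_pos":[0,9,0],"rot":[0,0,0],"jaw":0},{"delta_pos":[0,0,0],"rot":[0,0,0],"jaw":0},{"delta_pos":[0,0,4],"rot":[0,0,0],"jaw":0},{"delta_pos":[0,0,4],"rot":[0,0,0],"jaw":0},{"delta_pos":[0,0,3],"rot":[0,0,0],"jaw":0},{"delta_pos":[0,0,2],"rot":[0,0,0],"jaw":0},{"delta_pos":[0,0,0],"rot":[0,0,0],"jaw":0}]'
python3 -c "
from lev import *
rep()"
```

```text
clock: 15.63
position: [624.0, -267.1, 130.7]
ee_rot: [-0.529, -0.462, 0.467, 0.538]
contact_force: [-0.4, 1.1, -1.7]
gripper_width: -0.1
clock: 16.47
position: [615.4, -266.8, 66.0]
ee_rot: [0.533, 0.465, -0.464, -0.533]
contact_force: [-0.2, 0.1, 0.1]
gripper_width: -0.1
t 16.47 p [ 615.4 -266.8   66. ] tool yaw -0.137 lever-angle of tool cw of head 0.062 along(-x) 124.0 behind(-z) 27.2 F push(-z) -0.2 F x 0.1 Fz 0.1 j6 0.03
```

```bash
python3 -m creep '[{"delta_pos":[0,3,3],"rot":[0,0,0],"jaw":0},{"delta_pos":[0,0,3],"rot":[0,0,0],"jaw":0},{"delta_pos":[-0.5,0,3.7],"rot":[0,0.03,0],"jaw":0},{"delta_pos":[-0.5,0,3.7],"rot":[0,0.03,0],"jaw":0},{"delta_pos":[-0.5,0,3.7],"rot":[0,0.03,0],"jaw":0},{"delta_pos":[-0.5,0,3.7],"rot":[0,0.03,0],"jaw":0},{"delta_pos":[-0.5,0,3.7],"rot":[0,0.03,0],"jaw":0},{"delta_pos":[-0.5,0,3.7],"rot":[0,0.03,0],"jaw":0},{"delta_pos":[-0.5,0,3.7],"rot":[0,0.03,0],"jaw":0},{"delta_pos":[-0.5,0,3.7],"rot":[0,0.03,0],"jaw":0}]'
python3 -c "
from lev import *
rep()"
```

```text
clock: 17.3
position: [581.9, -263.7, 62.0]
ee_rot: [0.587, 0.398, -0.396, -0.583]
contact_force: [3.0, -3.5, -2.0]
gripper_width: 0.1
t 17.3 p [ 581.9 -263.7   62. ] tool yaw -0.378 lever-angle of tool cw of head 0.303 along(-x) 123.4 behind(-z) 23.7 F push(-z) 4.1 F x -2.2 Fz -2.0 j6 -0.21
```

```bash
python3 -m creep '[{"delta_pos":[-0.6,0,3.7],"rot":[0,0.03,0],"jaw":0},{"delta_pos":[-0.6,0,3.7],"rot":[0,0.03,0],"jaw":0},{"delta_pos":[-0.6,0,3.7],"rot":[0,0.03,0],"jaw":0},{"delta_pos":[-0.6,0,3.7],"rot":[0,0.03,0],"jaw":0},{"delta_pos":[-0.6,0,3.7],"rot":[0,0.03,0],"jaw":0},{"delta_pos":[-0.6,0,3.7],"rot":[0,0.03,0],"jaw":0},{"delta_pos":[-0.6,0,3.7],"rot":[0,0.03,0],"jaw":0},{"delta_pos":[-0.6,0,3.7],"rot":[0,0.03,0],"jaw":0},{"delta_pos":[-0.6,0,3.7],"rot":[0,0.03,0],"jaw":0},{"delta_pos":[-0.6,0,3.7],"rot":[0,0.03,0],"jaw":0}]'
python3 -c "
from lev import *
rep()"
```

```text
clock: 18.13
position: [546.2, -251.0, 62.0]
ee_rot: [0.639, 0.306, -0.304, -0.637]
contact_force: [3.7, -4.4, -3.1]
gripper_width: -0.1
t 18.13 p [ 546.2 -251.    62. ] tool yaw -0.678 lever-angle of tool cw of head 0.603 along(-x) 123.4 behind(-z) 23.4 F push(-z) 5.7 F x -1.2 Fz -3.1 j6 -0.52
```

```bash
python3 -m creep '[{"delta_pos":[-0.6,0,3.7],"rot":[0,0.03,0],"jaw":0},{"delta_pos":[-0.6,0,3.7],"rot":[0,0.03,0],"jaw":0},{"delta_pos":[-0.6,0,3.7],"rot":[0,0.03,0],"jaw":0},{"delta_pos":[-0.6,0,3.7],"rot":[0,0.03,0],"jaw":0},{"delta_pos":[-0.6,0,3.7],"rot":[0,0.03,0],"jaw":0},{"delta_pos":[-0.6,0,3.7],"rot":[0,0.03,0],"jaw":0},{"delta_pos":[-0.6,0,3.7],"rot":[0,0.03,0],"jaw":0},{"delta_pos":[-0.6,0,3.7],"rot":[0,0.03,0],"jaw":0},{"delta_pos":[-0.6,0,3.7],"rot":[0,0.03,0],"jaw":0},{"delta_pos":[-0.6,0,3.7],"rot":[0,0.03,0],"jaw":0}]'
python3 -c "
from lev import *
rep()"
```

```text
clock: 18.97
position: [515.9, -228.5, 62.0]
ee_rot: [0.677, 0.207, -0.206, -0.675]
contact_force: [2.1, -6.0, -2.1]
gripper_width: -0.5
t 18.97 p [ 515.9 -228.5   62. ] tool yaw -0.978 lever-angle of tool cw of head 0.903 along(-x) 123.6 behind(-z) 23.2 F push(-z) 6.2 F x -1.7 Fz -2.1 j6 -0.85
```

```bash
python3 -m creep '[{"delta_pos":[-0.6,0,3.7],"rot":[0,0.03,0],"jaw":0},{"delta_pos":[-0.6,0,3.7],"rot":[0,0.03,0],"jaw":0},{"delta_pos":[-0.6,0,3.7],"rot":[0,0.03,0],"jaw":0},{"delta_pos":[-0.6,0,3.7],"rot":[0,0.03,0],"jaw":0},{"delta_pos":[-0.6,0,3.7],"rot":[0,0.03,0],"jaw":0},{"delta_pos":[-0.6,0,3.7],"rot":[0,0.03,0],"jaw":0},{"delta_pos":[-0.6,0,3.7],"rot":[0,0.03,0],"jaw":0},{"delta_pos":[-0.6,0,3.7],"rot":[0,0.03,0],"jaw":0},{"delta_pos":[-0.6,0,3.7],"rot":[0,0.03,0],"jaw":0},{"delta_pos":[-0.6,0,3.7],"rot":[0,0.03,0],"jaw":0}]'
python3 -c "
from lev import *
rep()"
```

```text
clock: 19.8
position: [493.9, -198.5, 62.0]
ee_rot: [0.7, 0.104, -0.103, -0.699]
contact_force: [1.2, -10.0, -2.7]
gripper_width: -0.2
t 19.8 p [ 493.9 -198.5   62. ] tool yaw -1.278 lever-angle of tool cw of head 1.203 along(-x) 123.6 behind(-z) 23.6 F push(-z) 9.9 F x -1.7 Fz -2.7 j6 -1.2
```

```bash
python3 -m creep '[{"delta_pos":[-0.6,0,3.7],"rot":[0,0.03,0],"jaw":0},{"delta_pos":[-0.6,0,3.7],"rot":[0,0.03,0],"jaw":0},{"delta_pos":[-0.6,0,3.7],"rot":[0,0.03,0],"jaw":0},{"delta_pos":[-0.6,0,3.7],"rot":[0,0.03,0],"jaw":0},{"delta_pos":[-0.6,0,3.7],"rot":[0,0.03,0],"jaw":0},{"delta_pos":[-0.6,0,3.7],"rot":[0,0.03,0],"jaw":0},{"delta_pos":[-0.6,0,3.7],"rot":[0,0.03,0],"jaw":0},{"delta_pos":[-0.6,0,3.7],"rot":[0,0.03,0],"jaw":0},{"delta_pos":[-0.4,0,2.5],"rot":[0,0.02,0],"jaw":0},{"delta_pos":[-0.4,0,2.5],"rot":[0,0.02,0],"jaw":0}]'
python3 -c "
from lev import *
rep()"
```

```text
clock: 20.63
position: [482.0, -165.6, 62.0]
ee_rot: [0.708, 0.005, -0.005, -0.706]
contact_force: [0.4, -11.0, -1.6]
gripper_width: 0.1
t 20.63 p [ 482.  -165.6   62. ] tool yaw -1.557 lever-angle of tool cw of head 1.482 along(-x) 123.8 behind(-z) 23.8 F push(-z) 11.0 F x 0.2 Fz -1.6 j6 -1.55
```

```bash
python3 -m creep '[{"delta_pos":[-0.3,0,1.9],"rot":[0,0.015,0],"jaw":0},{"delta_pos":[-0.3,0,1.9],"rot":[0,0.015,0],"jaw":0},{"delta_pos":[-0.3,0,1.9],"rot":[0,0.015,0],"jaw":0},{"delta_pos":[-0.3,0,1.9],"rot":[0,0.015,0],"jaw":0},{"delta_pos":[-0.3,0,1.9],"rot":[0,0.015,0],"jaw":0},{"delta_pos":[-0.3,0,1.9],"rot":[0,0.015,0],"jaw":0},{"delta_pos":[0,0,0],"rot":[0,0,0],"jaw":0},{"delta_pos":[0,0,0],"rot":[0,0,0],"jaw":0},{"delta_pos":[0,0,0],"rot":[0,0,0],"jaw":0},{"delta_pos":[0,0,0],"rot":[0,0,0],"jaw":0}]'
python3 -c "
from lev import *
rep()"
```

```text
clock: 21.47
position: [480.1, -154.0, 61.9]
ee_rot: [0.707, -0.027, 0.026, -0.706]
contact_force: [-0.6, -8.6, -0.2]
gripper_width: -0.1
t 21.47 p [ 480.1 -154.    61.9] tool yaw -1.647 lever-angle of tool cw of head 1.572 along(-x) 123.9 behind(-z) 23.3 F push(-z) 8.6 F x 0.1 Fz -0.2 j6 -1.66
```

```bash
python3 -m creep '[{"delta_pos":[-0.2,0,1.5],"rot":[0,0.01,0],"jaw":0},{"delta_pos":[-0.2,0,1.5],"rot":[0,0.01,0],"jaw":0},{"delta_pos":[-0.2,0,1.5],"rot":[0,0.01,0],"jaw":0},{"delta_pos":[-0.2,0,1.5],"rot":[0,0.01,0],"jaw":0},{"delta_pos":[0,0,0],"rot":[0,0,0],"jaw":0},{"delta_pos":[0,0,0],"rot":[0,0,0],"jaw":0},{"delta_pos":[0,0,0],"rot":[0,0,0],"jaw":0},{"delta_pos":[0,0,0],"rot":[0,0,0],"jaw":0},{"delta_pos":[0,0,0],"rot":[0,0,0],"jaw":0},{"delta_pos":[0,0,0],"rot":[0,0,0],"jaw":0}]'
python3 -c "
from lev import *
rep()"
```

```text
clock: 22.3
position: [479.7, -147.8, 61.9]
ee_rot: [0.707, -0.041, 0.04, -0.705]
contact_force: [-0.8, -8.6, -0.0]
gripper_width: -0.4
t 22.3 p [ 479.7 -147.8   61.9] tool yaw -1.687 lever-angle of tool cw of head 1.612 along(-x) 124.0 behind(-z) 22.1 F push(-z) 8.6 F x 0.2 Fz -0.0 j6 -1.72
```

```bash
python3 -m creep '[{"delta_pos":[0,0,1.5],"rot":[0,0,0],"jaw":0},{"delta_pos":[0,0,1.5],"rot":[0,0,0],"jaw":0},{"delta_pos":[0,0,1.5],"rot":[0,0,0],"jaw":0},{"delta_pos":[0,0,1.5],"rot":[0,0,0],"jaw":0},{"delta_pos":[0,0,0],"rot":[0,0,0],"jaw":0},{"delta_pos":[0,0,0],"rot":[0,0,0],"jaw":0},{"delta_pos":[0,0,0],"rot":[0,0,0],"jaw":0},{"delta_pos":[0,0,0],"rot":[0,0,0],"jaw":0},{"delta_pos":[0,0,0],"rot":[0,0,0],"jaw":0},{"delta_pos":[0,0,0],"rot":[0,0,0],"jaw":0}]'
python3 -c "
from lev import *
rep()"
```

```text
clock: 23.13
position: [480.0, -142.5, 61.9]
ee_rot: [0.707, -0.042, 0.04, -0.705]
contact_force: [-1.2, -11.9, -0.2]
gripper_width: -0.2
t 23.13 p [ 480.  -142.5   61.9] tool yaw -1.687 lever-angle of tool cw of head 1.612 along(-x) 124.3 behind(-z) 16.8 F push(-z) 11.9 F x 0.2 Fz -0.2 j6 -1.73
```

```bash
python3 -m creep '[{"delta_pos":[0,0,1.5],"rot":[0,0,0],"jaw":0},{"delta_pos":[0,0,1.5],"rot":[0,0,0],"jaw":0},{"delta_pos":[0,0,1.5],"rot":[0,0,0],"jaw":0},{"delta_pos":[0,0,1.5],"rot":[0,0,0],"jaw":0},{"delta_pos":[0,0,0],"rot":[0,0,0],"jaw":0},{"delta_pos":[0,0,0],"rot":[0,0,0],"jaw":0},{"delta_pos":[0,0,0],"rot":[0,0,0],"jaw":0},{"delta_pos":[0,0,0],"rot":[0,0,0],"jaw":0},{"delta_pos":[0,0,0],"rot":[0,0,0],"jaw":0},{"delta_pos":[0,0,0],"rot":[0,0,0],"jaw":0}]'
python3 -c "
from lev import *
rep()"
```

```text
clock: 23.97
position: [480.4, -137.9, 61.9]
ee_rot: [0.707, -0.042, 0.04, -0.704]
contact_force: [-1.0, -17.9, -1.1]
gripper_width: 0.0
t 23.97 p [ 480.4 -137.9   61.9] tool yaw -1.687 lever-angle of tool cw of head 1.612 along(-x) 124.4 behind(-z) 12.3 F push(-z) 17.9 F x 1.1 Fz -1.1 j6 -1.74
```

```bash
python3 -m creep '[{"delta_pos":[0,0,1.2],"rot":[0,0,0],"jaw":0},{"delta_pos":[0,0,1.2],"rot":[0,0,0],"jaw":0},{"delta_pos":[0,0,1.2],"rot":[0,0,0],"jaw":0},{"delta_pos":[0,0,1.2],"rot":[0,0,0],"jaw":0},{"delta_pos":[0,0,0],"rot":[0,0,0],"jaw":0},{"delta_pos":[0,0,0],"rot":[0,0,0],"jaw":0},{"delta_pos":[0,0,0],"rot":[0,0,0],"jaw":0},{"delta_pos":[0,0,0],"rot":[0,0,0],"jaw":0},{"delta_pos":[0,0,0],"rot":[0,0,0],"jaw":0},{"delta_pos":[0,0,0],"rot":[0,0,0],"jaw":0}]'
python3 -c "
from lev import *
rep()"
```

```text
clock: 24.8
position: [480.9, -134.3, 62.0]
ee_rot: [0.708, -0.042, 0.04, -0.704]
contact_force: [0.4, -24.9, -0.8]
gripper_width: -0.2
t 24.8 p [ 480.9 -134.3   62. ] tool yaw -1.687 lever-angle of tool cw of head 1.612 along(-x) 124.4 behind(-z) 8.6 F push(-z) 24.7 F x 3.3 Fz -0.8 j6 -1.75
```

The push climbed to about 25 N at roughly 1.9 N/mm, so the stop is reached. Next I back off, rise clear and check.

```bash
python3 -m creep '[{"delta_pos":[0,0,-5],"rot":[0,0,0],"jaw":0},{"delta_pos":[0,0,-8],"rot":[0,0,0],"jaw":0},{"delta_pos":[0,0,-12],"rot":[0,0,0],"jaw":0},{"delta_pos":[0,0,-15],"rot":[0,0,0],"jaw":0},{"delta_pos":[0,0,-15],"rot":[0,0,0],"jaw":0},{"delta_pos":[0,0,-5],"rot":[0,0,0],"jaw":0},{"delta_pos":[0,-20,0],"rot":[0,0,0],"jaw":0},{"delta_pos":[0,-30,0],"rot":[0,0,0],"jaw":0},{"delta_pos":[0,-30,0],"rot":[0,0,0],"jaw":0},{"delta_pos":[0,-30,0],"rot":[0,0,0],"jaw":0}]'
python3 -m creep '[{"delta_pos":[-15,-25,-10],"rot":[0,0,0],"jaw":0},{"delta_pos":[-20,-30,-20],"rot":[0,0,0],"jaw":0},{"delta_pos":[-20,-30,-20],"rot":[0,0,0],"jaw":0},{"delta_pos":[-20,-20,-20],"rot":[0,0,0],"jaw":0},{"delta_pos":[-10,0,-10],"rot":[0,0,0],"jaw":0},{"delta_pos":[0,0,0],"rot":[0,0,0],"jaw":0},{"delta_pos":[0,0,0],"rot":[0,0,0],"jaw":0},{"delta_pos":[0,0,0],"rot":[0,0,0],"jaw":0},{"delta_pos":[0,0,0],"rot":[0,0,0],"jaw":0},{"delta_pos":[0,0,0],"rot":[0,0,0],"jaw":0}]'
python3 - <<'E'
from lev import *
rep(); t=save('top','t9.png'); s=save('scene','s9.png')
c=np.zeros((600,800,3),np.uint8)
c[:400]=cv2.resize(t[185:285,280:480],(800,400),interpolation=cv2.INTER_CUBIC)
c=np.vstack([c[:400],np.zeros((200,800,3),np.uint8)]); a=cv2.resize(s[170:290,200:340],(233,200)); c[400:,:233]=a
cv2.imwrite('pics/fin.png',c[:,:,::-1])
E
```

```text
clock: 25.63
position: [475.1, -188.9, 172.9]
ee_rot: [-0.706, 0.041, -0.041, 0.706]
contact_force: [0.6, -0.3, 0.7]
gripper_width: 0.3
clock: 26.47
position: [382.2, -258.2, 276.0]
ee_rot: [-0.706, 0.041, -0.04, 0.706]
contact_force: [1.0, 0.5, -0.3]
gripper_width: -0.0
t 26.47 p [ 382.2 -258.2  276. ] tool yaw -1.686 lever-angle of tool cw of head 1.611 along(-x) 208.1 behind(-z) 142.9 F push(-z) -0.6 F x 1.0 Fz -0.3 j6 -1.45
```

View pics/fin.png

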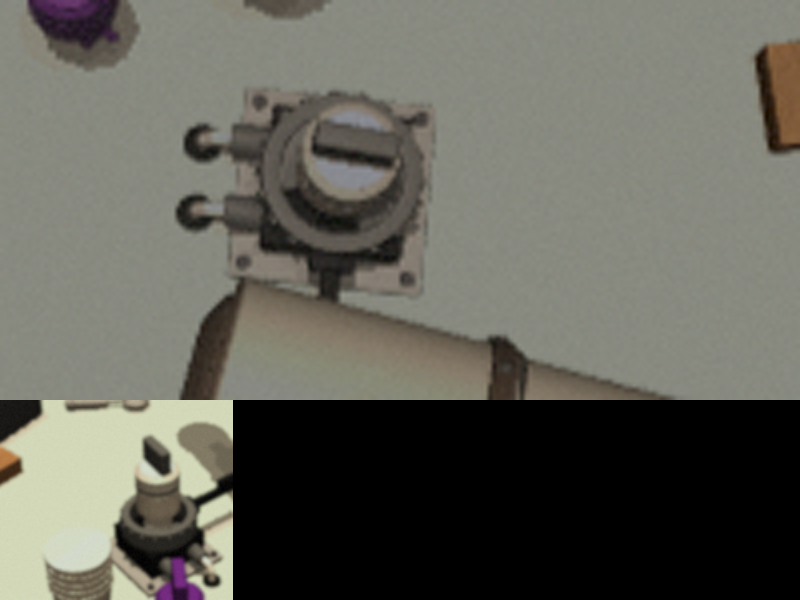

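The top view shows the cartridge seated and the lever leaving at (325,290) towards -x, but the arm hides most of it. I'll move aside and measure.

```bash
python3 -m creep '[{"delta_pos":[0,0,-20],"rot":[0,0,0],"jaw":0},{"delta_pos":[0,0,-25],"rot":[0,0,0],"jaw":0},{"delta_pos":[0,0,-25],"rot":[0,0,0],"jaw":0},{"delta_pos":[0,0,-25],"rot":[0,0,0],"jaw":0},{"delta_pos":[0,0,-25],"rot":[0,0,0],"jaw":0},{"delta_pos":[0,0,-20],"rot":[0,0,0],"jaw":0},{"delta_pos":[0,0,0],"rot":[0,0,0],"jaw":0},{"delta_pos":[0,0,0],"rot":[0,0,0],"jaw":0},{"delta_pos":[0,0,0],"rot":[0,0,0],"jaw":0},{"delta_pos":[0,0,0],"rot":[0,0,0],"jaw":0}]'
python3 - <<'E'
from lev import *
rep(); t=save('top','t10.png'); s=save('scene','s10.png')
u=np.array([-np.cos(yaw),-np.sin(yaw)])
for cam in('top','scene'):
    cal=arm.calibration(cam)
    for n,z in(('lever_pad',72),('lever_root',63)):
        for d in arm.find_in(cam,n)[:1]:
            w=ray(cal,d["location"],z)[:2]-C; print(cam,n,round(d["p"],2),np.round(w+C,1),'r',round(np.hypot(*w),1),'short of stop (rad)',round(np.arctan2(u[0]*w[1]-u[1]*w[0],u@w),3))
cal=arm.calibration('top'); g=t.mean(2)
# dark lever bar centroid across y for stations along the lever
for r in(85,95,105,118,124,130):
    z=69 if r<106 else 83
    best=[]
    for o in np.arange(-25,25,.5):
        X=C+r*u+o*np.array([-u[1],u[0]]); p=proj(cal,[*X,z]); best.append((o,cv2.getRectSubPix(t,(1,1),(float(p[0]),float(p[1]))).mean()))
    b=np.array(best); w=np.clip(80-b[:,1],0,None); print(r,'lat off mm',round((w@b[:,0])/max(w.sum(),1),2),'n',int((w>0).sum()),b[:,1].min().round())
E
```

```text
clock: 27.4
position: [365.7, -397.0, 276.8]
ee_rot: [-0.706, 0.041, -0.041, 0.706]
contact_force: [0.5, 0.8, -0.3]
gripper_width: 0.4
t 27.4 p [ 365.7 -397.   276.8] tool yaw -1.686 lever-angle of tool cw of head 1.611 along(-x) 208.6 behind(-z) 282.7 F push(-z) -0.8 F x 0.4 Fz -0.3 j6 -1.16
top lever_pad 0.74 [713.6 338.9] r 491.2 short of stop (rad) -1.718
top lever_root 0.63 [ 511.3 -129.3] r 94.7 short of stop (rad) -0.04
scene lever_pad 0.75 [ 494.5 -125.6] r 111.8 short of stop (rad) -0.056
scene lever_root 0.84 [ 503.1 -126.2] r 103.3 short of stop (rad) -0.061
85 lat off mm -2.41 n 28 33.0
95 lat off mm -2.29 n 28 31.0
105 lat off mm -2.2 n 29 30.0
118 lat off mm -3.29 n 29 33.0
124 lat off mm -3.71 n 27 28.0
130 lat off mm -3.19 n 29 33.0
```

```bash
python3 -c "
from h import *
print(arm.job_done())"
```

```text
the job is handed in; nothing more can be done
None
```

I put the white cartridge in the socket, let it go, and pushed the lever clockwise to its stop. The job was handed in at about 27 s of the 67 s allowed. No verdict was reported.

- **Insertion:** the first try stopped at the socket's rim at about 13 N. I lifted slightly, shifted about 1.6 mm towards +x, and it then went down with almost no force until it rested on the spring.
- **Lever:** the push held at 4 to 12 N through the sweep. Near the end it climbed from 12 to 18 to 25 N as expected at the stop, staying below 30 N. I then backed off and moved the arm clear.
- **Last checks:** the wrist force was about zero and the gripper was away from everything. The pictures show the cartridge upright in the collar.
- **Lever position:** the top picture put the lever along the head's -x. It came out 2 to 4 mm past the nominal closed line at various points along the lever, not short of it, so I take it as home within the camera error.
- **What disagreed:** the network's lever points came out 0.04 to 0.06 rad past the stop, which is physically impossible. One network result for the paddle in the top view was plainly wrong and I ignored it.
- **What I did not measure:** I did not measure the cartridge's final depth directly. I infer it is drawn down because the lever is at its stop.

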